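# Zero a coating gauge on bare steel, then read the ringed spot on a painted panel

## Robot

A 6-joint arm with a two-finger parallel gripper is mounted at the origin on a cart in front of the work surface, level with it; the furniture and walls round the work are solid. World frame = base frame: x ahead of the robot, y to its left, z up, the work surface at z = 0. Lengths are in m, angles in degrees, forces in N, time in s.
With the tool pointing down it reaches from about 0.4 to 0.825 m from the base axis. Payload 7 kg.
Tool frame: the origin (TCP) lies midway between the tips of the shut fingers; the grasp point (between the pads) lies ctrl.tcp_to_grasp behind it (ctrl.tcp_to_grasp is the distance from the TCP to the grasp point, in m); y points along the fingers, z is the direction in which the jaws open and shut, and the axes are right-handed (so a half turn about y gives the same grasp; the last joint's range is limited). The gripper opens to 88 mm and grips with 3 to 60 N. Pads are 19 mm wide; open, the fingers measure 130 mm over their backs; the gripper's body (78 mm by 193 mm) begins 47 mm behind the grasp point.
Start: joints at [-55.285, 20.546, 0.682, 0, -70.136, -16.507], TCP at [0.211, -0.641, 0.227] pointing down, gripper open.
Joint ranges: [-176.03, 176.03], [-82.01, 121.73], [-58.28, 71.71], [-173.87, 95.51], [-174.79, -0.11], [-173.66, 173.66]. Speed limits (degrees/s): [136.94, 136.94, 172.46, 180, 180, 180].

## Interface

Orientations are given as [roll, pitch, yaw] about the fixed x, y, z axes, in that order (R = Rz(yaw) Ry(pitch) Rx(roll)).
In Python, from plant import ctrl, snapshot, silhouettes gives the robot as it stands.
- The arm moves only by the shell command python3 -m pendant 'ROWS'. ROWS is JSON, a list that holds one entry, the list of rows, each a list of 7 numbers: the shift along the tool's x, y, z in cm, then the turn, a rotation vector about the tool's x, y, z in degrees, then the opening, from 0 (shut) to 1 (fully open). In form: [[[x, y, z, rx, ry, rz, hand], ...]]. A call has 1 to 12 rows; each row shifts and turns the commanded pose from where the row before left it, along the tool's axes as they then stand; what a row does not reach is not made up. A row lasts 1/12 s, in which the tool goes at most 41.7 mm and 7.16 degrees, less where a joint would pass 70% of its speed; a pose out of reach is approached as far as the arm can. A call with a gripper value outside its range is refused whole. The fingers move at their own pace and stop on an object; the grip force is fixed at half the most. Time passes only in rows, so rows that do not move let the fingers close. It gives the time, the measured TCP pose, the force and the opening at its end, in the units of the state.
- ctrl.get_obs(): the state, without advancing time (a new reading comes with each control period).
- snapshot(name): name is "side" or "top"; returns a dict with "image" (420x560x3 uint8, red, green, blue), "camera_matrix" (3x3 intrinsics, pixels), "dist_coeffs" ([k1, k2, p1, p2, k3] as OpenCV has them; the pictures are not rectified), "eye" and "orientation" of the camera in the world. Camera axes: x right, y down, z forward; pixel columns grow to the right and rows downward; lengths in m; the calibration is good to about 2 mm. A picture is of the moment at which its call begins. There is no depth.
- ctrl.close_job(): hands the job in, once; it reports no verdict.
Trained networks look in a picture, given as the dict that the camera call returned (one of the last four; its "shot" number tells which), for a name from the list of things; names that differ only in an ending like _2 or _b are one class to them, and where a whole thing is asked for, a point or a joint stands for the part that bears it (a point fixed in the world has none). Each returns a list of dicts, best first, with "confidence" (0 to 1); they miss things now and then, are a little off and sometimes report something else, mostly with a low value. They report only what shows in the picture. A call takes as long as a camera call. They do not tell look-alikes from the thing itself.
- silhouettes(picture, thing): "mask" (420x560 bool, what is visible of it) and "bbox" ([left, top, width, height] in pixels, round what is visible of it).
The state is a dict: "clock": time; "joint_pos": joint angles; "qvel": joint speeds; "tau": joint torques, N m; "tool_pos": TCP position; "orientation": TCP orientation; "force": force on the tool from outside, world axes, zero at the start; "moment": the same for the moment, N m; "opening": finger opening in m.
Only numpy, scipy, OpenCV 4.12 (cv2) and the standard library are available. Lean on these libraries where they do the work, as an engineer would, in place of code of your own. Each camera call takes 0.05 s, during which the arm holds its last target.

## Task

Measure the paint on the blue sample panel: lift the coating gauge out of its stand, zero it by pressing its sprung nose on the panel's bare steel strip for about a second, then lift it clear and press the nose on the middle of the white ring drawn on the paint. Both times hold the gauge square to the sloping panel and press lightly, so that the nose slides about half-way in and never bottoms hard; do not touch or drag over the paint anywhere else, and leave the other things alone. Finish still holding the gauge like that on the ring, pressed and steady; do not put it down or let go.

Things in the scene. Friction and masses are not known exactly. Their poses are not given: they have to be found in the camera images.
- gauge_middle (a point): Middle of the coating gauge: white hand-held block 28 mm thick (x, small screen on -x), 46 mm wide over its black flat grip sides (y), 104 mm tall (z, away from the nose); 0.22 kg. The point is 52 mm above the housing's underside. Grip the y sides in the upper half. It starts upright in the stand, lowest 22 mm in the pocket (2 mm play), and is drawn straight up 50 mm or more.
- nose_tip (a point): Centre of the flat end (14 mm across) of the gauge's round brass nose, on the gauge's axis, 78 mm below gauge_middle while the nose is out. Its z points up the gauge's axis.
- nose (a joint): How far the nose is pushed into the gauge: 0 out, 0.010 m fully in (bottomed). Spring: about 1.5 N starts it, 6.5 N bottoms it (0.5 N per mm).
- stand: Heavy fixed stand for the gauge, dark steel foot 104 x 118 x 8 mm with a grey socket 48 x 64 mm, top at 66 mm. Origin in the middle of its underside, z up, axes parallel to those of the gauge standing in it.
- rest: Fixed wooden sample rest, 130 mm deep (x), 216 mm wide (y), its highest edge 83 mm above the worktop; it carries the panel at a slope of 20 degrees. Origin in the middle of its underside, z up, -x is its low front edge.
- panel_middle (a point): Middle of the face of the steel sample panel, 110 mm up the slope (x) by 200 mm across (y), fixed on the rest, 62 mm above the worktop. x points up the slope, z straight out of the face. It is painted blue from y = -100 to +50 mm; from y = +50 to +100 mm it is bare steel.
- bare_strip (a point): Middle of the panel's bare steel strip (50 mm wide along y, 110 mm long along x), on the face; axes as panel_middle.
- ring_middle (a point): Middle of the white ring (26 mm outside diameter) drawn on the painted face, half-way up the slope; 0 to 70 mm along -y from panel_middle. Only its position counts: its axes do not follow the slope.
- paint_tin: Open gold tin with blue paint inside, 136 mm across, 156 mm high, standing behind the work; to be left alone. Origin at its underside.
- tin_cup: Low gold tin, 88 mm across, 58 mm high, at the left; to be left alone. Origin at its underside.
- marker: Red and white marker pen, 135 mm long, lying at the left; to be left alone. Origin at its underside.
- masking_tape: Roll of buff masking tape, 104 mm across, 25 mm high, lying flat at the right; to be left alone. Origin at its underside.
Things that resemble listed ones, but are neither listed nor needed, are in the scene too. Leave any purple look-alike of the part that bears gauge_middle alone.

How it is judged (in metres and radians):
On the way, in this order (a step that is already met when the one before it is completed fails the run):
1. the gauge is lifted clear of its stand (contact force between gauge and stand below 0.05 N and height (world z) of gauge_middle above 0.13 m and contact force between gauge and the fingers above 1 N), for 0.1 s.
2. the nose is pressed 2 to 9 mm in on the bare strip, within 8 degrees of square to the panel (y of nose_tip in the frame of bare_strip between -0.02 and 0.025 m and z of nose_tip in the frame of bare_strip between -0.004 and 0.004 m and contact force between gauge and rest above 1 N and value of joint nose between 0.002 and 0.009 m and angle between the z axis of nose_tip and the z axis of panel_middle, either way round below 0.14 rad), for 0.5 s.
3. the gauge is lifted clear of the panel (contact force between gauge and rest below 0.05 N and z of nose_tip in the frame of bare_strip above 0.005 m), for 0.05 s.
At the end, for the whole second after the job is handed in: The gauge is held by the fingers with its nose tip on the panel within 6 mm of the ring's middle, the nose pushed 2 to 9 mm in (1 to 12 N on the panel), the gauge's axis within 8 degrees of square to the panel, steady; the tins, the marker and the tape are within 20 mm of where they stood (distance between nose_tip and ring_middle below 0.006 m and value of joint nose between 0.002 and 0.009 m and contact force between gauge and rest between 1 and 12 N and angle between the z axis of nose_tip and the z axis of panel_middle, either way round below 0.14 rad and contact force between gauge and the fingers above 1 N and linear speed of gauge below 0.02 m/s and distance of each of paint_tin, tin_cup, marker, masking_tape from where it was at the start of the episode below 0.02 m); the arm keeps its last pose, push and grip.
It fails at once if the gauge presses on the panel or rest with over 18 N (contact force between gauge and rest above 18 N).
It fails at once if the gauge touches the paint more than 20 mm from the ring's middle (contact force between gauge and rest above 0.3 N and y of nose_tip in the frame of panel_middle below 0.048 m and distance between nose_tip and ring_middle above 0.02 m).
It fails at once if a tin, the marker or the tape is pushed more than 20 mm (distance of any of paint_tin, tin_cup, marker, masking_tape from where it was at the start of the episode above 0.02 m).
It also fails if it takes over 40 s, if anything falls off the work surface, if the arm or the gripper's body presses on something with over 40 N, if the wrist force passes 120 N, or if a joint passes its speed limit or range.

## Working session

There is one attempt and no reset: what is moved stays moved. The work goes in short steps, Python scripts to look and compute and a shell command to move; the robot and the scene stay as the last step left them, time stands still between calls to the robot, and variables do not carry over. Pictures are saved under pics/ and viewed, and the job is handed in when it is done.

```bash
ls; mkdir -p pics; python3 - <<'E'
from plant import ctrl, snapshot, silhouettes
import cv2
print(ctrl.get_obs(), ctrl.tcp_to_grasp)
for n in ("side","top"):
    s=snapshot(n); cv2.imwrite(f"pics/{n}0.png",s["image"][:,:,::-1])
    print({k:v for k,v in s.items() if k!="image"})
E
```

```text
pics
{'clock': 0.0, 'joint_pos': array([-5.52826435e+01,  2.05898503e+01,  6.33891929e-01, -2.09142945e-02,
       -7.01361156e+01, -1.65053546e+01]), 'qvel': array([-0.05173037,  0.06410549, -0.10134474, -0.0147533 ,  0.02919938,
        0.0767866 ]), 'tau': array([-1.44930429e-03, -5.82712913e+01,  2.93066275e+01,  6.99723288e+00,
        7.10776090e-03, -1.41165874e-04]), 'tool_pos': array([ 0.21076667, -0.64073068,  0.22563898]), 'orientation': array([-8.99061339e+01,  7.31055247e-03,  1.82048857e+01]), 'force': array([-0.08462256, -0.29550767,  0.4072301 ]), 'moment': array([-0.01312797,  0.03050907, -0.02183626]), 'opening': 0.0875904342012719} 0.0188
{'camera_matrix': array([[466.87720428,   0.        , 273.18239356],
       [  0.        , 466.87720428, 211.86227444],
       [  0.        ,   0.        ,   1.        ]]), 'dist_coeffs': array([0.02022064, 0.        , 0.        , 0.        , 0.        ]), 'eye': array([-0.07286667,  0.87426985,  0.7215448 ]), 'orientation': array([-119.10462933,   -0.60050289, -146.45525175]), 'shot': 1}
{'camera_matrix': array([[461.72224127,   0.        , 288.80243036],
       [  0.        , 461.72224127, 211.32181417],
       [  0.        ,   0.        ,   1.        ]]), 'dist_coeffs': array([0.00509097, 0.        , 0.        , 0.        , 0.        ]), 'eye': array([ 0.28021779, -0.02377226,  1.24305599]), 'orientation': array([-167.10893582,   -0.34375127,  -93.6956514 ]), 'shot': 2}
```

View pics/side0.png

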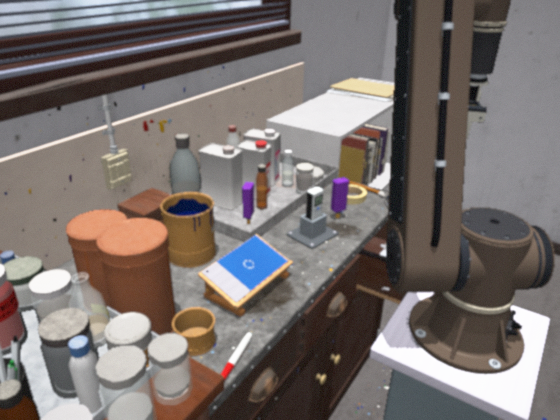

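View pics/top0.png

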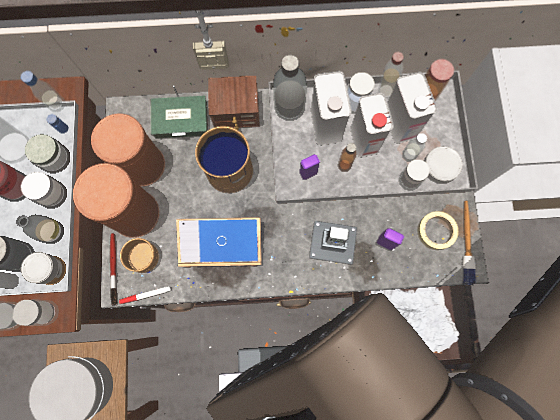

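The white gauge stands in the stand at top (336,240) and side (314,205). The purple look-alikes are at top (310,165) and (391,238). The panel is at top (220,241), with its ring at (222,241) and the bare strip on the left. Next I'll check enlarged crops and the network masks.

```bash
cat > h.py <<'E'
import numpy as np, cv2
from scipy.spatial.transform import Rotation as Ro
def cam(s):
    R=Ro.from_euler('xyz',s["orientation"],degrees=True).as_matrix()
    return R,np.array(s["eye"]),s["camera_matrix"],s["dist_coeffs"]
def proj(s,P):
    R,e,K,d=cam(s); 
    rv=cv2.Rodrigues(R.T)[0]; return cv2.projectPoints(np.asarray(P,float).reshape(-1,1,3),rv,-R.T@e,K,d)[0].reshape(-1,2)
def ray(s,uv):
    R,e,K,d=cam(s)
    u=cv2.undistortPoints(np.asarray(uv,float).reshape(-1,1,2),K,d).reshape(-1,2)
    D=np.c_[u,np.ones(len(u))]@R.T
    return e,D/np.linalg.norm(D,axis=1)[:,None]
def atz(s,uv,z):
    e,D=ray(s,uv); return e+D*((z-e[2])/D[:,2])[:,None]
def tri(s1,u1,s2,u2):
    e1,D1=ray(s1,u1); e2,D2=ray(s2,u2); out=[]
    for a,b in zip(D1,D2):
        A=np.c_[a,-b]; t=np.linalg.lstsq(A,e2-e1,rcond=None)[0]
        p,q=e1+a*t[0],e2+b*t[1]; out.append(np.r_[(p+q)/2,np.linalg.norm(p-q)])
    return np.array(out)
E
python3 - <<'E'
from plant import *
import cv2,pickle,numpy as np
from h import *
S={n:snapshot(n) for n in ("side","top")}
pickle.dump(S,open("S0.pkl","wb"))
for n,boxes in (("side",[(280,165,90,90),(190,225,115,95)]),("top",[(295,205,120,70),(170,210,100,65)])):
    for i,(x,y,w,h) in enumerate(boxes):
        c=S[n]["image"][y:y+h,x:x+w,::-1]; f=min(780/w,590/h)
        cv2.imwrite(f"pics/crop_{n}{i}.png",cv2.resize(c,None,fx=f,fy=f,interpolation=cv2.INTER_CUBIC)); print(n,i,f)
    for t in ("gauge_middle","stand","rest"):
        for r in silhouettes(S[n],t):
            m=r["mask"];ys,xs=np.nonzero(m); print(n,t,round(r["confidence"],2),r["bbox"],xs.mean().round(1),ys.mean().round(1))
            np.save(f"m_{n}_{t}_{int(xs.mean())}.npy",m)
print(ctrl.get_obs()["clock"])
E
```

```text
side 0 6.555555555555555
side 1 6.2105263157894735
side gauge_middle 0.96 [329.9, 178.2, 15.9, 38.5] 339.2 195.3
side gauge_middle 0.92 [305.9, 187.9, 17.9, 32.2] 314.3 202.7
side gauge_middle 0.81 [242.4, 182.8, 12.0, 36.9] 248.0 199.7
side stand 0.72 [287.4, 215.6, 50.8, 31.4] 313.0 231.2
side rest 0.87 [199.7, 235.3, 94.8, 78.8] 243.1 273.3
top 0 6.5
top 1 7.8
top gauge_middle 0.78 [299.7, 154.6, 16.5, 23.6] 308.5 166.9
top gauge_middle 0.76 [380.1, 226.8, 23.5, 25.4] 389.3 239.0
top gauge_middle 0.69 [328.7, 230.7, 21.3, 13.9] 336.7 236.2
top stand 0.73 [311.1, 222.5, 44.7, 44.2] 332.2 243.5
top rest 0.97 [176.6, 219.5, 86.2, 48.1] 218.3 241.9
0.5
```

View pics/crop_side0.png

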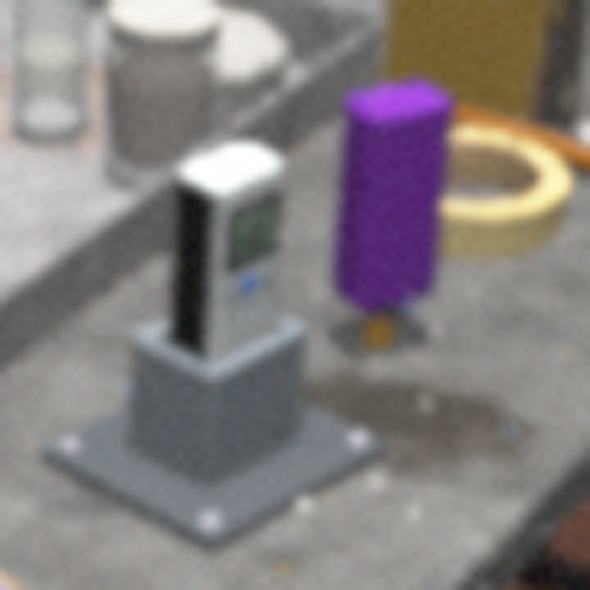

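View pics/crop_side1.png

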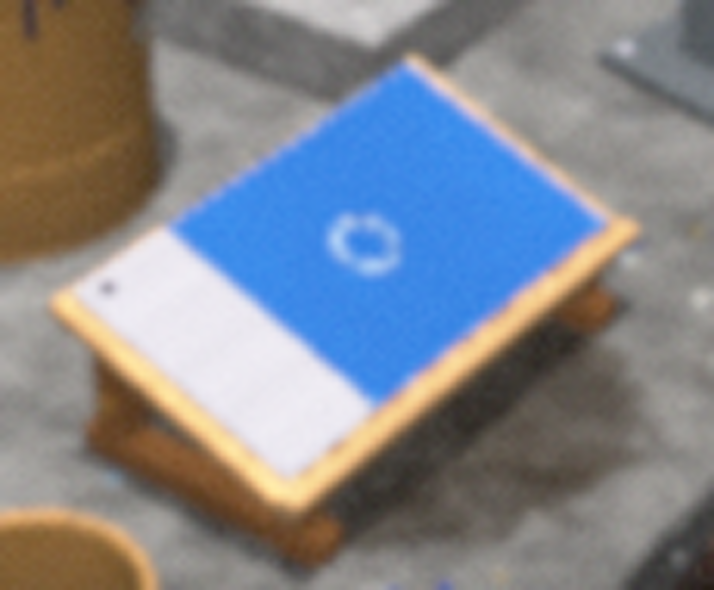

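View pics/crop_top0.png

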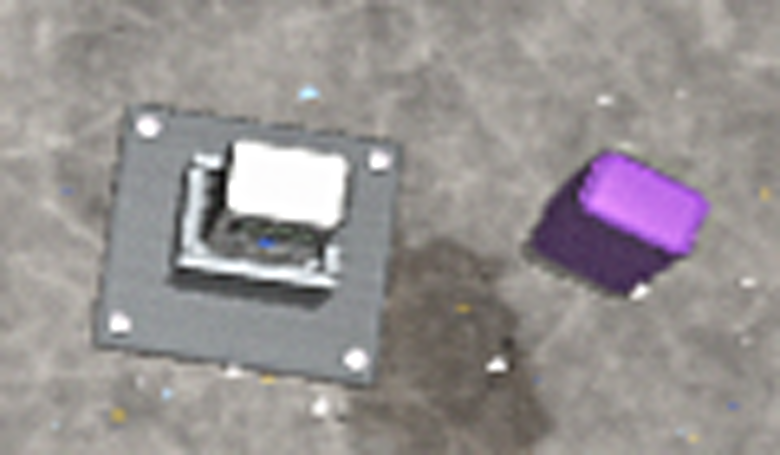

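View pics/crop_top1.png

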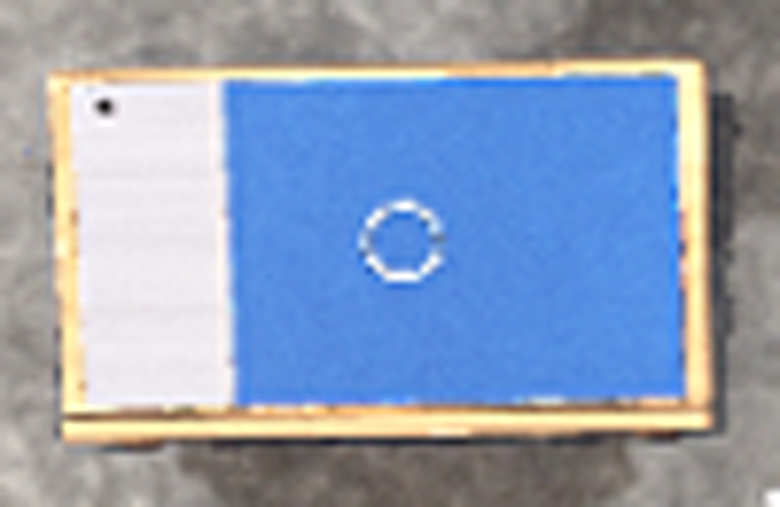

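The crops confirm it: the white block with the screen, standing in the grey socket, is the gauge. Its screen faces the robot. The purple blocks stand loose. Next I'll fit the poses from both views.

```bash
cat > fit.py <<'E'
import pickle
from h import *
from scipy.optimize import least_squares
S=pickle.load(open("S0.pkl","rb"))
def un(c,f,o): return (np.array(c,float)+.5)/f-.5+np.array(o)
T1=un([(68,82),(682,75),(686,402),(85,407),(222,81),(235,405)],7.8,(170,210))
A1=un([(75,295),(405,65),(610,225),(288,475),(170,230),(375,402)],590/95,(190,225))
rt=un([(402,242)],7.8,(170,210)); rs=un([(365,244)],590/95,(190,225))
L=np.array([(55,100,0),(55,-100,0),(-55,-100,0),(-55,100,0),(55,50,0),(-55,50,0)])/1e3
def pose(p,sl): return Ro.from_euler('z',p[3]).as_matrix()@Ro.from_euler('y',-sl).as_matrix()
def res(p,flat=True):
    R=pose(p,p[4]); P=L@R.T+p[:3]
    r=np.r_[proj(S["top"],P)-T1,proj(S["side"],P)-A1]
    return r.ravel() if flat else r
print("tri corners",tri(S["top"],T1,S["side"],A1).round(4))
q=least_squares(res,[.6,.1,.06,0,.35]); p=q.x
print("panel",p[:3],"yaw,slope",np.degrees(p[3:]),"rms",np.sqrt(np.mean(q.fun**2)))
pr=tri(S["top"],rt,S["side"],rs)[0]; print("ring tri",pr)
print("ring local",pose(p,p[4]).T@(pr[:3]-p[:3]))
# with fixed slope and z
q2=least_squares(lambda v: res(np.r_[v[:2],.062,v[2],np.radians(20)]),[.6,.1,0]); print("fixed",q2.x[:2],np.degrees(q2.x[2]),np.sqrt(np.mean(q2.fun**2)),res(np.r_[q2.x[:2],.062,q2.x[2],np.radians(20)],False).round(1).tolist())
R=pose([0,0,0,q2.x[2]],np.radians(20)); n=R[:,2];c=np.r_[q2.x[:2],.062]
for nm,uv in (("top",rt),("side",rs)):
    e,D=ray(S[nm],uv); d=D[0]; X=e+d*((c-e)@n/(d@n)); print("ring on plane",nm,X,R.T@(X-c))
# gauge top
Tg=un([(235,142),(348,155),(343,228),(225,212)],6.5,(295,205))
Ag=un([(232,145),(285,155),(215,197),(180,178)],590/90,(280,165))
# order: back-left, back-right, front-right, front-left  (x+ back, y+ left)
print("gauge centre tri",tri(S["top"],Tg.mean(0)[None],S["side"],(Ag[1:2]+Ag[3:4])/2))
Lg=np.array([(14,23,0),(14,-23,0),(-14,-23,0),(-14,23,0)])/1e3
def gp(v): return Lg@Ro.from_euler('z',v[3]).as_matrix().T+v[:3]
fg=lambda v: np.r_[proj(S["top"],gp(v))-Tg,].ravel()
g1=least_squares(lambda v: fg(np.r_[v[:2],.15,v[2]]),[.55,-.1,0]); print("gauge top-view at z .15",g1.x[:2],np.degrees(g1.x[2]),g1.fun.round(1))
Lf=np.array([(52,59,.0),(52,-59,0),(-52,-59,0),(-52,59,0)])/1e3
Tf=un([(130,105),(402,145),(372,383),(95,343)],6.5,(295,205))
Lf2=Lf.copy(); 
def fp(v): return Lf@Ro.from_euler('z',v[2]).as_matrix().T+np.r_[v[:2],.008]
f=least_squares(lambda v:(proj(S["top"],fp(v))-Tf).ravel(),[.55,-.1,0]); print("foot",f.x[:2],np.degrees(f.x[2]),f.fun.round(1))
Af=un([(382,440),(208,545),(45,455)],590/90,(280,165))
print("foot in side: resid",(proj(S["side"],fp(f.x))[1:]-Af).round(1).tolist())
for z in (.14,.145,.15,.155):
    print(z,(proj(S["side"],gp(np.r_[f.x[:2],z,f.x[2]]))-Ag).round(1).tolist(),(proj(S["top"],gp(np.r_[f.x[:2],z,f.x[2]]))-Tg).round(1).tolist())
E
python3 fit.py
```

```text
tri corners [[5.399e-01 2.368e-01 7.770e-02 2.100e-03]
 [5.314e-01 3.570e-02 7.680e-02 1.800e-03]
 [4.267e-01 4.120e-02 4.030e-02 2.000e-04]
 [4.376e-01 2.408e-01 4.310e-02 2.000e-04]
 [5.367e-01 1.860e-01 7.860e-02 2.300e-03]
 [4.352e-01 1.910e-01 4.420e-02 7.000e-04]]
panel [0.48375453 0.13861276 0.06014481] yaw,slope [-2.92637418 18.569703  ] rms 0.4115473335969126
ring tri [4.83339723e-01 1.31474647e-01 6.11139656e-02 1.44355608e-04]
ring local [ 0.00026139 -0.00714998  0.00093457]
fixed [0.4831559  0.13903957] -2.8275014925638002 0.5348710952604631 [[0.1, 0.1], [-0.6, -0.0], [-0.2, -0.1], [-0.3, 0.4], [-0.1, 0.0], [-0.2, 0.4], [-0.3, -1.3], [0.6, -0.9], [-0.1, -0.8], [0.3, 0.3], [-0.8, -0.9], [0.4, 0.7]]
ring on plane top [0.48310215 0.13130741 0.06211928] [ 3.48765860e-04 -7.72539473e-03 -1.28597435e-16]
ring on plane side [0.48270622 0.13243693 0.06195507] [-1.31359371e-04 -6.61677884e-03  6.55927789e-17]
gauge centre tri [[ 0.46919642 -0.16406557  0.14408003  0.00110433]]
gauge top-view at z .15 [ 0.46873568 -0.16308615] -10.878254602747253 [-0.8 -0.4  0.8 -0.   0.5  0.2 -0.5  0.2]
foot [ 0.4695621  -0.16318828] -12.281323083105164 [-0.6 -0.6  0.5 -0.4  0.6  0.7 -0.5  0.3]
foot in side: resid [[-25.6, -13.3], [27.5, -16.4], [25.5, 12.5]]
0.14 [[-9.8, 5.5], [-6.9, -1.0], [11.3, -4.2], [5.7, 3.9]] [[-1.0, -0.1], [0.4, 0.7], [-0.2, 0.7], [-0.9, 0.3]]
0.145 [[-9.7, 3.9], [-6.8, -2.6], [11.5, -5.8], [5.8, 2.2]] [[-0.8, -0.5], [0.7, 0.3], [0.0, 0.4], [-0.8, -0.0]]
0.15 [[-9.6, 2.3], [-6.7, -4.2], [11.6, -7.4], [5.9, 0.6]] [[-0.6, -0.9], [0.9, -0.1], [0.3, 0.0], [-0.6, -0.4]]
0.155 [[-9.5, 0.7], [-6.6, -5.8], [11.7, -9.0], [6.0, -1.1]] [[-0.4, -1.3], [1.2, -0.5], [0.6, -0.3], [-0.4, -0.7]]
```

```bash
cat >> fit.py <<'E'
print("-----")
Ag=un([(180,178),(232,145),(285,155),(215,197)],590/90,(280,165))
Afull=un([(45,455),(382,440),(208,545)],590/90,(280,165)) # BL,FR,FL
print("foot side", (proj(S["side"],fp(f.x))[[0,2,3]]-Afull).round(1).tolist())
print("gauge tri",tri(S["top"],Tg,S["side"],Ag).round(4), tri(S["top"],Tg,S["side"],Ag)[:,:3].mean(0))
r=lambda v: np.r_[(proj(S["top"],gp(v))-Tg).ravel(),(proj(S["side"],gp(v))-Ag).ravel()]
g=least_squares(r,[.47,-.163,.148,-.2]); print("gauge top",g.x[:3],np.degrees(g.x[3]),g.fun.round(1))
rf=lambda v: np.r_[(proj(S["top"],fp(v))-Tf).ravel(),(proj(S["side"],fp(v))[[0,2,3]]-Afull).ravel()]
f2=least_squares(rf,[.47,-.163,-.2]); print("foot both",f2.x[:2],np.degrees(f2.x[2]),f2.fun.round(1))
E
python3 fit.py | sed -n '/-----/,$p'
```

```text
-----
foot side [[-1.2, -1.8], [0.9, -0.4], [0.6, -1.2]]
gauge tri [[ 0.4859 -0.1466  0.1413  0.0033]
 [ 0.4806 -0.1873  0.1415  0.0017]
 [ 0.4524 -0.1821  0.1467  0.0016]
 [ 0.4621 -0.1395  0.1416  0.0019]] [ 0.47022251 -0.16388879  0.14276391]
gauge top [ 0.47021429 -0.16398688  0.1426372 ] -9.519324702546589 [-0.9 -0.2  0.6 -0.3  0.5 -0.2 -0.3  0.3 -1.7 -0.3  0.7 -0.5  0.5  1.
  0.9 -0. ]
foot both [ 0.46921665 -0.16232347] -12.137878628758306 [-0.9 -0.4  0.1 -0.3  0.3  0.8 -0.8  0.5 -1.3 -1.6  0.9 -0.3  0.7 -1. ]
```

```bash
python3 -m pendant '[[[0,0,0,0,6.04,0,1],[0,0,0,0,6.04,0,1],[0,0,0,0,6.04,0,1],[0,0,0,0,6.04,0,1],[0,0,0,0,6.04,0,1],[1.1,0,3.72,0,0,0,1],[1.1,0,3.72,0,0,0,1],[1.1,0,3.72,0,0,0,1],[1.1,0,3.72,0,0,0,1],[1.1,0,3.72,0,0,0,1],[1.1,0,3.72,0,0,0,1],[1.1,0,3.72,0,0,0,1]]]'
```

```text
clock: 1.5
tool_pos: [0.3408, -0.4008, 0.2268]
orientation: [-90.0, -0.0, -12.0]
force: [1.5, 0.2, 0.0]
opening: 0.0875
```

```bash
python3 -m pendant '[[[1.1,0,3.72,0,0,0,1],[1.1,0,3.72,0,0,0,1],[1.1,0,3.72,0,0,0,1],[1.1,0,3.72,0,0,0,1],[1.1,0,3.72,0,0,0,1],[1.1,0,3.72,0,0,0,1],[1.1,0,3.72,0,0,0,1],[0,0,0,0,0,0,1],[0,0,0,0,0,0,1],[0,0,0,0,0,0,1]]]'
```

```text
clock: 2.33
tool_pos: [0.4696, -0.1635, 0.2266]
orientation: [-90.0, 0.0, -11.9]
force: [0.7, 0.4, 0.0]
opening: 0.0876
```

```bash
cat > look.py <<'E'
import sys
from plant import *
from h import *
tag=sys.argv[1]; ims=[]
bx={"side":eval(sys.argv[2]),"top":eval(sys.argv[3])}
for n in ("side","top"):
    s=snapshot(n); x,y,w,h=bx[n]; c=s["image"][y:y+h,x:x+w,::-1]
    f=min(395/w,590/h); ims.append(cv2.resize(c,None,fx=f,fy=f,interpolation=cv2.INTER_CUBIC))
H=max(i.shape[0] for i in ims)
ims=[cv2.copyMakeBorder(i,0,H-i.shape[0],0,5,cv2.BORDER_CONSTANT) for i in ims]
cv2.imwrite(f"pics/{tag}.png",np.hstack(ims))
E
python3 look.py a1 "(250,90,140,170)" "(270,150,150,140)"
```

```text
(no output)
```

View pics/a1.png

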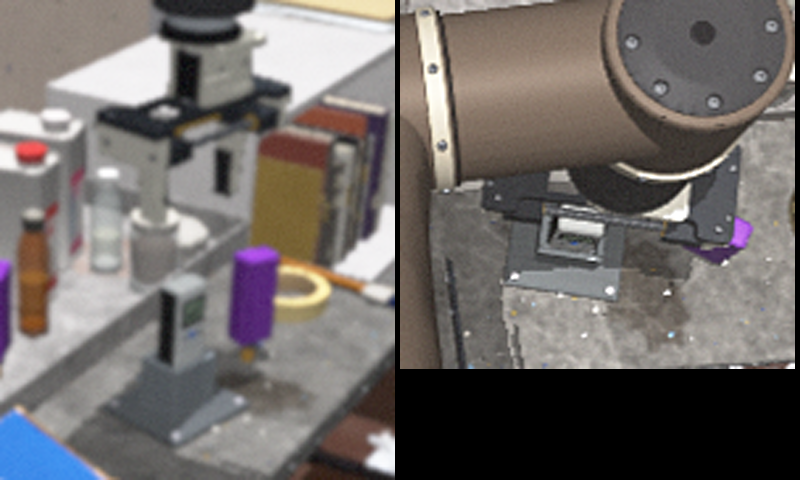

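The open fingers straddle the gauge, at side about (314,140). I'll check clearance to the purple block at the right before descending.

```bash
python3 - <<'E'
import pickle
from h import *
S=pickle.load(open("S0.pkl","rb"))
un=lambda c,f,o:(np.array(c,float)+.5)/f-.5+np.array(o)
P=tri(S["top"],un([(645,202)],6.5,(295,205)),S["side"],un([(400,98)],590/90,(280,165)))[0]; print(P)
T=atz(S["top"],un([(605,152),(710,205),(685,255),(580,205)],6.5,(295,205)),P[2])
d=T-np.array([.4696,-.1635,P[2]]); a=np.radians(-12)
print("gauge frame x,y",np.c_[d[:,0]*np.cos(a)+d[:,1]*np.sin(a),-d[:,0]*np.sin(a)+d[:,1]*np.cos(a)].round(3).tolist())
E
```

```text
[ 0.45666324 -0.30032172  0.12693866  0.00147798]
gauge frame x,y [[0.033, -0.119], [0.019, -0.161], [-0.002, -0.153], [0.012, -0.112]]
```

```bash
python3 -m pendant '[[[0,2,0,0,0,0,1],[0,2,0,0,0,0,1],[0,2,0,0,0,0,1],[0,2,0,0,0,0,1],[0,2,0,0,0,0,1],[0,2,0,0,0,0,1],[0,0,0,0,0,0,1],[0,0,0,0,0,0,1]]]'; python3 look.py a2 "(250,90,140,170)" "(270,150,150,140)"
```

```text
clock: 3.1
tool_pos: [0.4687, -0.1648, 0.1062]
orientation: [-90.0, 0.1, -12.1]
force: [-0.2, -0.5, 0.3]
opening: 0.0879
```

View pics/a2.png

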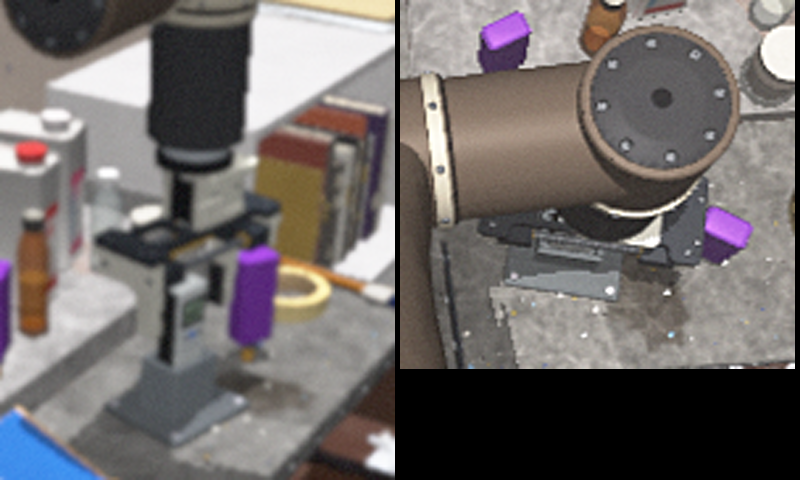

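The fingers are either side of the grip sides, above the socket, with nothing touching. Closing.

```bash
python3 -m pendant '[[[0,0,0,0,0,0,0],[0,0,0,0,0,0,0],[0,0,0,0,0,0,0],[0,0,0,0,0,0,0],[0,0,0,0,0,0,0],[0,0,0,0,0,0,0],[0,0,0,0,0,0,0],[0,0,0,0,0,0,0]]]'
```

```text
clock: 3.87
tool_pos: [0.4699, -0.1637, 0.1066]
orientation: [-90.0, -0.0, -12.0]
force: [0.1, 0.2, 1.0]
opening: 0.0461
```

```bash
python3 -m pendant '[[[0,-0.5,0,0,0,0,0],[0,-1,0,0,0,0,0],[0,-1.2,0,0,0,0,0],[0,-1.5,0,0,0,0,0],[0,-1.8,0,0,0,0,0],[0,-2,0,0,0,0,0],[0,-2,0,0,0,0,0],[0,-2,0,0,0,0,0],[0,-2,0,0,0,0,0],[0,0,0,0,0,0,0],[0,0,0,0,0,0,0]]]'; python3 look.py a3 "(250,60,140,200)" "(270,150,150,140)"
```

```text
clock: 4.78
tool_pos: [0.4701, -0.1637, 0.248]
orientation: [-90.0, -0.1, -12.0]
force: [-0.3, 0.3, -2.9]
opening: 0.0457
```

View pics/a3.png

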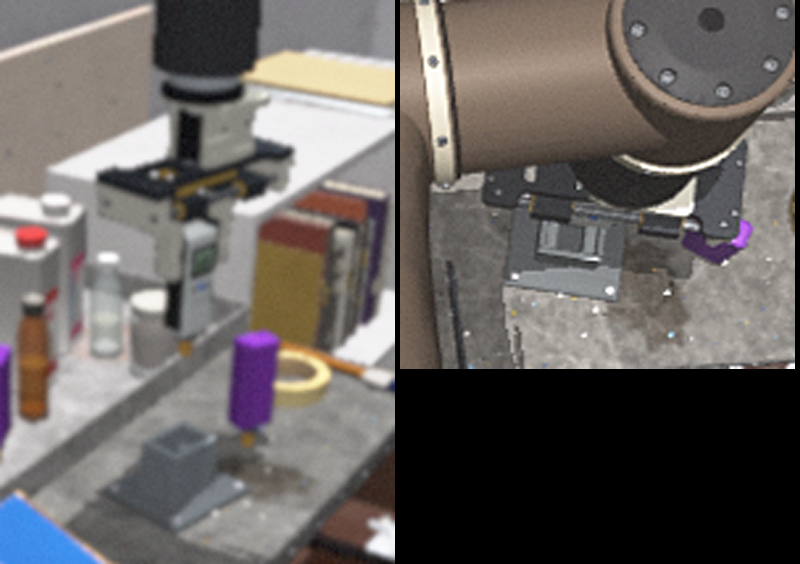

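The gauge is out of the stand, upright in the pads, with its nose showing at side about (315,183). I'll work out the axis-to-tip distance from this view, then the move over the bare strip.

```bash
cat > tgt.py <<'E'
from h import *
yaw=np.radians(-2.85); c=np.array([.4834,.1389,.062])
Rp=Ro.from_euler('z',yaw).as_matrix()@Ro.from_euler('y',-np.radians(20)).as_matrix()
n=Rp[:,2]
strip=c+Rp@[0,.075,0]; ring=c+Rp@[0,-.0072,0]
Rt=np.c_[Rp[:,0],-n,Rp[:,1]]  # tool axes when square
def toolR(o): return Ro.from_euler('xyz',o['orientation'],degrees=True).as_matrix()
E
python3 - <<'E'
from plant import *
from tgt import *
s=snapshot("side"); o=ctrl.get_obs(); p=o["tool_pos"]; Rr=toolR(o)
g=p-np.array([0,0,1])*0
for L in (.084,.0885,.093): print(L,proj(s,[p+Rr@[0,L,0]]))
for L in (.058,.0625,.067): print("under",L,proj(s,[p+Rr@np.array([-.014,L,.023]),p+Rr@np.array([-.014,L,-.023]),p+Rr@np.array([.014,L,.023])]).round(1).tolist())
c=s["image"][140:200,290:350,::-1]; cv2.imwrite("pics/nose.png",cv2.resize(c,None,fx=9.5,fy=9.5,interpolation=cv2.INTER_CUBIC))
T=strip+n*(.0885+.04); T2=T+n*.0
print("strip",strip,"ring",ring,"hover TCP",T,"radius",np.hypot(*T[:2]),"delta tool axes cm",(Rt.T@(T-p)*100).round(2), Ro.from_matrix(Rt).as_euler('xyz',degrees=True))
E
```

```text
0.084 [[315.24008385 184.3280152 ]]
0.0885 [[315.15367257 185.7963484 ]]
0.093 [[315.06757089 187.25969485]]
under 0.058 [[314.1, 179.8], [325.1, 174.9], [306.3, 176.6]]
under 0.0625 [[314.0, 181.3], [325.0, 176.4], [306.2, 178.1]]
under 0.067 [[313.9, 182.8], [324.9, 177.9], [306.2, 179.6]]
strip [0.4871291  0.21380723 0.062     ] ring [0.48304201 0.13170891 0.062     ] hover TCP [0.44323387 0.21599247 0.1827505 ] radius 0.4930608624558308 delta tool axes cm [-6.34  4.39 37.79] [-90.   -20.    -2.85]
```

View pics/nose.png

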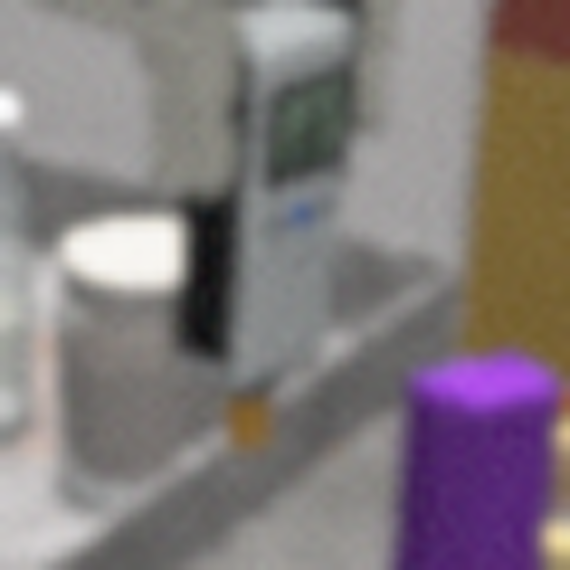

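```bash
python3 -m pendant '[[[0,0,0,0,-4.58,0,0],[0,0,0,0,-4.58,0,0],[0,0,0,0,0,-6.67,0],[0,0,0,0,0,-6.67,0],[0,0,0,0,0,-6.66,0],[0,0,0,0,0,0,0]]]'; python3 - <<'E'
from plant import *
from tgt import *
o=ctrl.get_obs();p=o["tool_pos"]
print(o["orientation"],p,o["joint_pos"].round(1),(Rt.T@(strip+n*.1285-p)*100).round(2))
E
```

```text
clock: 5.43
tool_pos: [0.4626, -0.1638, 0.2415]
orientation: [-89.9, -19.9, -2.9]
force: [-2.4, -0.3, -4.8]
opening: 0.0463
[-89.90897099 -19.93837085  -2.93364176] [ 0.46261668 -0.1638485   0.24154636] [   5.9  -10.1  -36.6    4.2  -43.9 -101.3] [-5.6   4.22 37.84]
```

```bash
python3 -m pendant '[[[-0.56,0.42,3.78,0,0,0,0],[-0.56,0.42,3.78,0,0,0,0],[-0.56,0.42,3.78,0,0,0,0],[-0.56,0.42,3.78,0,0,0,0],[-0.56,0.42,3.78,0,0,0,0],[-0.56,0.42,3.78,0,0,0,0],[-0.56,0.42,3.78,0,0,0,0],[0,0,0,0,0,0,0]]]'; python3 - <<'E'
from plant import *
from tgt import *
o=ctrl.get_obs();p=o["tool_pos"]
print(o["orientation"],p,o["joint_pos"].round(1),(Rt.T@(strip+n*.1285-p)*100).round(2))
E
```

```text
clock: 6.1
tool_pos: [0.4558, 0.107, 0.2046]
orientation: [-90.1, -20.0, -2.5]
force: [-0.2, -0.7, -2.0]
opening: 0.0458
[-90.08040854 -19.98757611  -2.46394349] [0.45582716 0.10695746 0.20463946] [  49.5  -10.7  -49.6   24.2  -41.1 -159. ] [-2.44  1.44 10.83]
```

J6 is at -159° and running out of range. Spin about the gauge's own axis doesn't matter for the task, so I'll spin the tool 60° about its y to bring J6 back.

```bash
python3 -m pendant '[[[0,0,0,0,-6.6,0,0],[0,0,0,0,-6.6,0,0],[0,0,0,0,-6.6,0,0],[0,0,0,0,-6.6,0,0],[0,0,0,0,-6.6,0,0],[0,0,0,0,-6.6,0,0],[0,0,0,0,-6.6,0,0],[0,0,0,0,-6.6,0,0],[0,0,0,0,-6.6,0,0],[0,0,0,0,0,0,0]]]'; cat > st.py <<'E'
from plant import *
from tgt import *
import sys
# usage: st.py strip|ring height_of_tip_above_face [L]
def st(name,h,L=.0885):
    o=ctrl.get_obs();p=o["tool_pos"];R=toolR(o)
    t={"strip":strip,"ring":ring}[name]
    ax=-R[:,1]; tip=p-ax*L
    tgt=t+n*h+ax*L   # keep actual axis
    print("t",o["clock"],"q",o["joint_pos"].round(1),"F",o["force"].round(1),"Fn",round(float(o["force"]@n),2))
    print("tilt err deg",np.degrees(np.arccos(ax@n)).round(2),"fix rotvec tool deg",np.degrees(R.T@np.cross(ax,n)).round(2))
    print("tip panel-local mm",(Rp.T@(tip-c)*1e3).round(1),"rel ring",(Rp.T@(tip-ring)*1e3).round(1))
    print("move cm tool",(R.T@(tgt-p)*100).round(2), "panel axes in tool: x",(R.T@Rp[:,0]).round(3),"y",(R.T@Rp[:,1]).round(3))
if __name__=="__main__": st(sys.argv[1],float(sys.argv[2]),*[float(a) for a in sys.argv[3:]])
E
python3 st.py strip 0.04
```

```text
clock: 6.93
tool_pos: [0.4556, 0.1012, 0.2047]
orientation: [-107.4, -9.8, 58.4]
force: [-0.0, -0.5, -2.7]
opening: 0.0456
t 6.9333 q [ 48.9 -10.9 -49.7  24.  -41.2 -98.8] F [-0.  -0.5 -2.7] Fn -2.52
tilt err deg 0.14 fix rotvec tool deg [-0.03 -0.   -0.13]
tip panel-local mm [ 24.3 -39.2  54.4] rel ring [ 24.3 -32.   54.4]
move cm tool [8.64 1.43 7.86] panel axes in tool: x [ 0.504 -0.002 -0.864] y [ 0.864 -0.002  0.504]
```

```bash
python3 -m pendant '[[[2.16,0.2,1.97,0,0,0,0],[2.16,0.2,1.97,0,0,0,0],[2.16,0.5,1.97,0,0,0,0],[2.16,0.5,1.97,0,0,0,0],[0,0,0,0,0,0,0],[0,0,0,0,0,0,0]]]'; python3 st.py strip 0.01; python3 look.py b1 "(170,150,140,170)" "(160,130,150,150)"
```

```text
clock: 7.43
tool_pos: [0.4437, 0.2177, 0.1831]
orientation: [-107.4, -9.9, 58.0]
force: [-0.8, -0.1, -2.0]
opening: 0.0457
t 7.4333 q [  61.3   -4.4  -49.    28.5  -40.2 -116. ] F [-0.8 -0.1 -2. ] Fn -1.58
tilt err deg 0.13 fix rotvec tool deg [-0.01  0.   -0.13]
tip panel-local mm [ 0.4 76.6 40.2] rel ring [ 0.4 83.8 40.2]
move cm tool [-0.15  3.02 -0.05] panel axes in tool: x [ 0.51  -0.001 -0.86 ] y [ 0.86  -0.002  0.51 ]
```

View pics/b1.png

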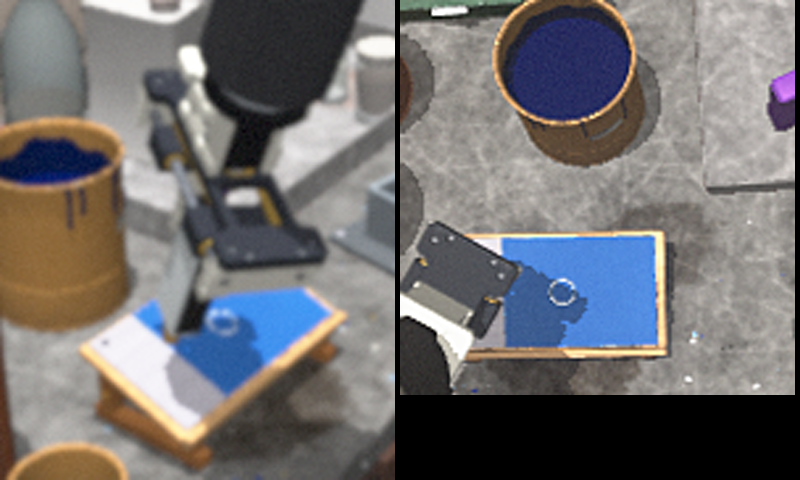

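```bash
python3 -m pendant '[[[0,1.0,0,0,0,0,0],[0,1.0,0,0,0,0,0],[0,0.6,0,0,0,0,0],[0,0.4,0,0,0,0,0],[0,0,0,0,0,0,0],[0,0,0,0,0,0,0],[0,0,0,0,0,0,0],[0,0,0,0,0,0,0]]]'; python3 - <<'E'
from plant import *
from st import st
from tgt import *
ims=[]
F=[]
for i in range(4):
    s=snapshot("side"); F.append(float(ctrl.get_obs()["force"]@n))
print("Fn",np.round(F,2)); st("strip",0)
c=s["image"][225:325,190:300,::-1]; cv2.imwrite("pics/b2.png",cv2.resize(c,None,fx=5.8,fy=5.8,interpolation=cv2.INTER_CUBIC))
o=ctrl.get_obs();R=toolR(o);p=o["tool_pos"]
for L in (.084,.0885,.093): print(L,proj(s,[p+R[:,1]*L]))
print("strip px",proj(s,[strip]))
E
```

```text
clock: 8.2
tool_pos: [0.4545, 0.2168, 0.1565]
orientation: [-107.4, -10.1, 58.1]
force: [-0.8, -0.6, -3.1]
opening: 0.0456
Fn [-1.94 -2.65 -2.34 -2.66]
t 8.4 q [  58.8   -1.7  -51.5   32.   -34.6 -117.9] F [ 0.3  0.5 -2.7] Fn -2.66
tilt err deg 0.04 fix rotvec tool deg [-0.    0.    0.04]
tip panel-local mm [ 1.4 76.4 11.4] rel ring [ 1.4 83.6 11.4]
move cm tool [-0.19  1.14  0.05] panel axes in tool: x [ 0.509  0.    -0.861] y [0.861 0.001 0.509]
0.084 [[226.49602551 275.8484579 ]]
0.0885 [[226.05546721 277.100805  ]]
0.093 [[225.61722852 278.34653613]]
strip px [[225.80480572 280.32370798]]
```

View pics/b2.png

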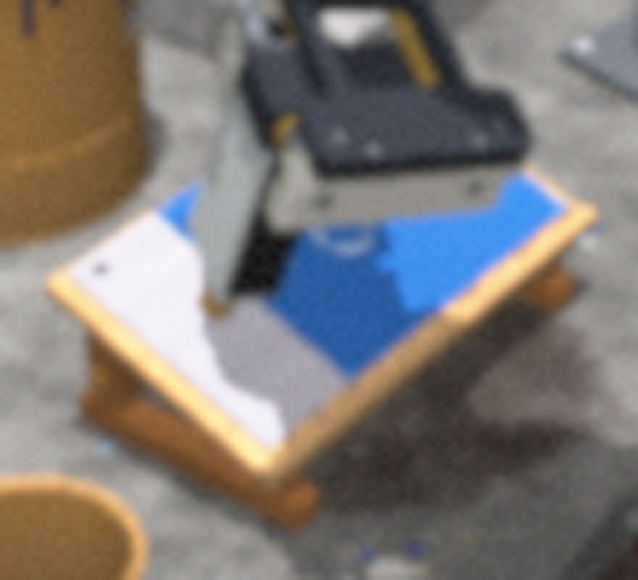

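The nose is over the bare strip at side about (226,279), roughly 10 mm above the face. I'll creep down now, watching the force, with the baseline at about -2.4 N.

```bash
cat > fn.py <<'E'
from plant import *
from tgt import *
F=[]
for i in range(4):
    s=snapshot("side"); F.append(float(ctrl.get_obs()["force"]@n))
o=ctrl.get_obs()
tip=o["tool_pos"]+toolR(o)[:,1]*.0885
print("Fn",np.round(F,2),np.mean(F).round(2),"tip local mm",(Rp.T@(tip-c)*1e3).round(1),"tilt",np.degrees(np.arccos(-toolR(o)[:,1]@n)).round(2),"t",o["clock"])
E
python3 -m pendant '[[[0,0.2,0,0,0,0,0],[0,0.2,0,0,0,0,0],[0,0.2,0,0,0,0,0],[0,0,0,0,0,0,0],[0,0,0,0,0,0,0]]]'; python3 fn.py; python3 -m pendant '[[[0,0.1,0,0,0,0,0],[0,0.1,0,0,0,0,0],[0,0,0,0,0,0,0]]]'; python3 fn.py
```

```text
clock: 8.82
tool_pos: [0.4564, 0.2162, 0.1501]
orientation: [-107.4, -10.0, 58.1]
force: [-0.5, -0.4, -2.5]
opening: 0.046
Fn [-2.04 -2.11 -1.91 -1.85] -1.98 tip local mm [ 1.3 76.2  5.1] tilt 0.01 t 9.0167
clock: 9.27
tool_pos: [0.4571, 0.2164, 0.1483]
orientation: [-107.4, -10.0, 58.1]
force: [-0.3, -0.6, -2.3]
opening: 0.0459
Fn [-1.72 -2.81 -2.82 -2.76] -2.53 tip local mm [ 1.3 76.1  3.1] tilt 0.01 t 9.4667
```

```bash
python3 -m pendant '[[[0,0.1,0,0,0,0,0],[0,0.1,0,0,0,0,0],[0,0,0,0,0,0,0]]]'; python3 fn.py;  python3 -m pendant '[[[0,0.1,0,0,0,0,0],[0,0.1,0,0,0,0,0],[0,0,0,0,0,0,0]]]'; python3 fn.py
```

```text
clock: 9.72
tool_pos: [0.4578, 0.2163, 0.1464]
orientation: [-107.4, -10.0, 58.1]
force: [-0.2, 0.0, -2.4]
opening: 0.0461
Fn [-3.36 -2.52 -2.9  -2.09] -2.72 tip local mm [ 1.3 76.1  1.1] tilt 0.0 t 9.9167
clock: 10.17
tool_pos: [0.4586, 0.2165, 0.1448]
orientation: [-107.4, -10.0, 58.1]
force: [-0.4, 0.3, 0.2]
opening: 0.0459
Fn [-0.51 -1.1  -1.67  0.18] -0.77 tip local mm [ 1.4 76.3 -0.8] tilt 0.02 t 10.3667
```

Contact came at almost exactly the predicted height. Pressing 4 mm more and holding.

```bash
python3 -m pendant '[[[0,0.1,0,0,0,0,0],[0,0.1,0,0,0,0,0],[0,0.1,0,0,0,0,0],[0,0.1,0,0,0,0,0],[0,0,0,0,0,0,0],[0,0,0,0,0,0,0],[0,0,0,0,0,0,0]]]'; python3 fn.py; python3 look.py b3 "(170,200,140,130)" "(160,190,120,90)"
```

```text
clock: 10.95
tool_pos: [0.4599, 0.2164, 0.1411]
orientation: [-107.4, -10.0, 58.1]
force: [-1.0, 0.6, 1.1]
opening: 0.046
Fn [2.67 1.58 2.46 1.67] 2.09 tip local mm [ 1.4 76.3 -4.8] tilt 0.02 t 11.15
```

View pics/b3.png

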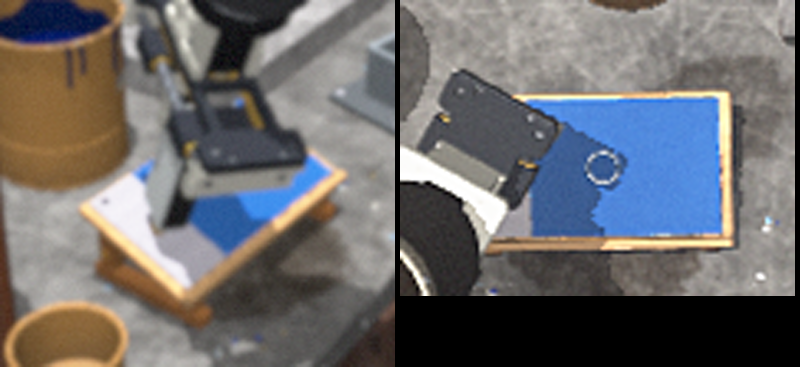

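The force rise is about 4.5 N, which puts the nose about 5-6 mm in, squarely on the strip. I'll hold a little longer, then lift clear.

```bash
python3 -m pendant '[[[0,0,0,0,0,0,0],[0,0,0,0,0,0,0],[0,0,0,0,0,0,0],[0,0,0,0,0,0,0],[0,0,0,0,0,0,0],[0,0,0,0,0,0,0],[0,0,0,0,0,0,0],[0,-0.3,0,0,0,0,0],[0,-0.6,0,0,0,0,0],[0,-1,0,0,0,0,0],[0,-1,0,0,0,0,0],[0,0,0,0,0,0,0]]]'; python3 fn.py; python3 st.py ring 0.024
```

```text
clock: 12.25
tool_pos: [0.4497, 0.217, 0.1696]
orientation: [-107.4, -10.1, 58.1]
force: [-0.0, -0.1, -2.0]
opening: 0.0459
Fn [-2.91 -3.13 -2.32 -2.27] -2.66 tip local mm [ 0.8 75.6 23.6] tilt 0.05 t 12.45
t 12.45 q [  59.9   -2.9  -50.5   30.3  -37.  -116.9] F [ 0.2 -0.2 -2.3] Fn -2.27
tilt err deg 0.05 fix rotvec tool deg [-0.01 -0.   -0.05]
tip panel-local mm [ 0.8 75.6 23.6] rel ring [ 0.8 82.8 23.6]
move cm tool [-7.17 -0.03 -4.15] panel axes in tool: x [ 0.509 -0.001 -0.861] y [ 0.861 -0.001  0.509]
```

```bash
python3 -m pendant '[[[-1.2,0,-0.7,0,0,0,0],[-1.8,0,-1.04,0,0,0,0],[-1.8,0,-1.04,0,0,0,0],[-1.2,0,-0.7,0,0,0,0],[-1.17,0,-0.67,0,0,0,0],[0,0,0,0,0,0,0],[0,0,0,0,0,0,0],[0,0,0,0,0,0,0]]]'; python3 fn.py; python3 st.py ring 0.01;  python3 look.py c1 "(200,180,120,130)" "(160,190,120,90)"
```

```text
clock: 13.12
tool_pos: [0.4452, 0.1341, 0.1679]
orientation: [-107.4, -10.0, 58.1]
force: [-0.3, -0.6, -2.4]
opening: 0.0461
Fn [-3.07 -2.78 -2.78 -2.43] -2.76 tip local mm [ 0.5 -6.3 24. ] tilt 0.01 t 13.3167
t 13.3167 q [  53.    -8.1  -54.4   29.   -35.7 -109. ] F [-0.2  2.  -2.7] Fn -2.43
tilt err deg 0.01 fix rotvec tool deg [-0.01  0.   -0.01]
tip panel-local mm [ 0.5 -6.3 24. ] rel ring [ 0.5  0.9 24. ]
move cm tool [-0.11  1.4  -0.  ] panel axes in tool: x [ 0.508 -0.    -0.861] y [ 0.861 -0.     0.508]
```

View pics/c1.png

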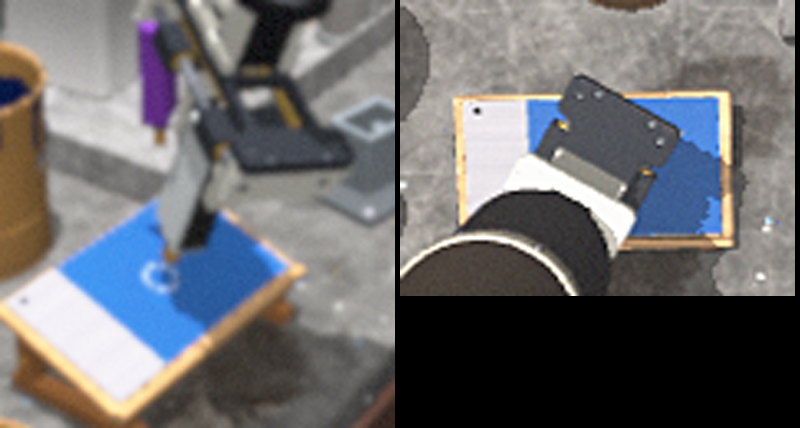

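```bash
python3 -m pendant '[[[-0.1,0.6,0,0,0,0,0],[0,0.6,0,0,0,0,0],[0,0.4,0,0,0,0,0],[0,0,0,0,0,0,0],[0,0,0,0,0,0,0]]]'; python3 fn.py; python3 st.py ring 0.0; python3 - <<'E'
from plant import *
from tgt import *
s=snapshot("side"); o=ctrl.get_obs(); R=toolR(o); p=o["tool_pos"]
x,y=225,240
c0=s["image"][y:y+50,x:x+60,::-1]; cv2.imwrite("pics/c2.png",cv2.resize(c0,None,fx=11,fy=11,interpolation=cv2.INTER_CUBIC))
print("tip",proj(s,[p+R[:,1]*.0885]),"ring",proj(s,[ring]),"1mm px: x",proj(s,[ring+Rp[:,0]*.01])-proj(s,[ring]),"y",proj(s,[ring+Rp[:,1]*.01])-proj(s,[ring]),"z",proj(s,[ring+n*.01])-proj(s,[ring]))
E
```

```text
clock: 13.83
tool_pos: [0.45, 0.1324, 0.1522]
orientation: [-107.4, -9.9, 58.1]
force: [0.2, -0.6, -1.9]
opening: 0.0456
Fn [-2.73 -1.93 -2.47 -1.96] -2.27 tip local mm [ 0.2 -7.4  8.2] tilt 0.02 t 14.0333
t 14.0333 q [  51.4   -6.4  -56.    31.3  -32.3 -110.3] F [-1.3 -0.2 -2.5] Fn -1.96
tilt err deg 0.02 fix rotvec tool deg [-0.   -0.    0.02]
tip panel-local mm [ 0.2 -7.4  8.2] rel ring [ 0.2 -0.2  8.2]
move cm tool [0.01 0.82 0.03] panel axes in tool: x [ 0.509  0.    -0.861] y [0.861 0.    0.509]
tip [[249.28412791 261.33731869]] ring [[248.41730958 263.66254058]] 1mm px: x [[-3.03385016 -2.52387233]] y [[-2.6249593   1.93385094]] z [[ 1.04662929 -2.70197641]]
```

View pics/c2.png

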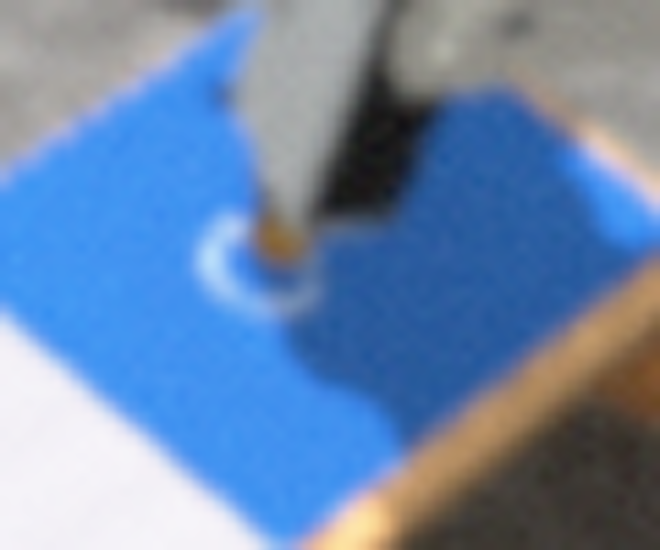

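The nose hangs over the ring, with the tip at about (250,263) and the ring centre at about (248,264). The tip reads a little off from the prediction, so I'll go lower and measure with averaged frames.

```bash
python3 -m pendant '[[[0,0.3,0,0,0,0,0],[0,0.3,0,0,0,0,0],[0,0,0,0,0,0,0],[0,0,0,0,0,0,0]]]'; cat > mz.py <<'E'
from plant import *
from tgt import *
import sys
fr=[];F=[]
for i in range(8):
    s=snapshot("side"); fr.append(s["image"].astype(float)); F.append(float(ctrl.get_obs()["force"]@n))
im=np.mean(fr,0); o=ctrl.get_obs(); R=toolR(o); p=o["tool_pos"]
print("Fn",np.mean(F).round(2),"J",o["joint_pos"].round(2),"clock",o["clock"])
tip=p+R[:,1]*.0885; print("local",(Rp.T@(tip-ring)*1e3).round(1))
x,y,w,h=228,245,44,36; f=16
big=cv2.resize(np.clip(im[y:y+h,x:x+w,::-1],0,255).astype(np.uint8),None,fx=f,fy=f,interpolation=cv2.INTER_CUBIC)
raw=big.copy()
def dr(P,col):
    q=(proj(s,P)-[x,y]+.5)*f-.5
    cv2.polylines(big,[np.round(q).astype(int)],True,col,1)
a=np.linspace(0,2*np.pi,60); C=np.c_[np.cos(a),np.sin(a)]
dr(ring+.013*(C@Rp[:,:2].T),(0,255,255)); dr(ring+.0105*(C@Rp[:,:2].T),(0,255,255))
RR=R[:,[0,2]]
dr(tip+.007*(C@RR.T),(0,0,255))
for sg in (1,):
    B=tip-R[:,1]*.026
    dr([B+RR@[a_*.014,b_*.023] for a_,b_ in ((-1,-1),(-1,1),(1,1),(1,-1))],(0,255,0))
cv2.imwrite(f"pics/{sys.argv[1]}.png",big); cv2.imwrite(f"pics/{sys.argv[1]}_raw.png",raw)
E
python3 mz.py c3
```

```text
clock: 14.42
tool_pos: [0.452, 0.1326, 0.1468]
orientation: [-107.4, -10.0, 58.1]
force: [-0.2, -0.2, -3.6]
opening: 0.046
Fn -2.27 J [  50.77   -5.72  -56.6    32.31  -31.   -110.94] clock 14.8167
local [ 0.1 -0.3  2.1]
```

View pics/c3.png

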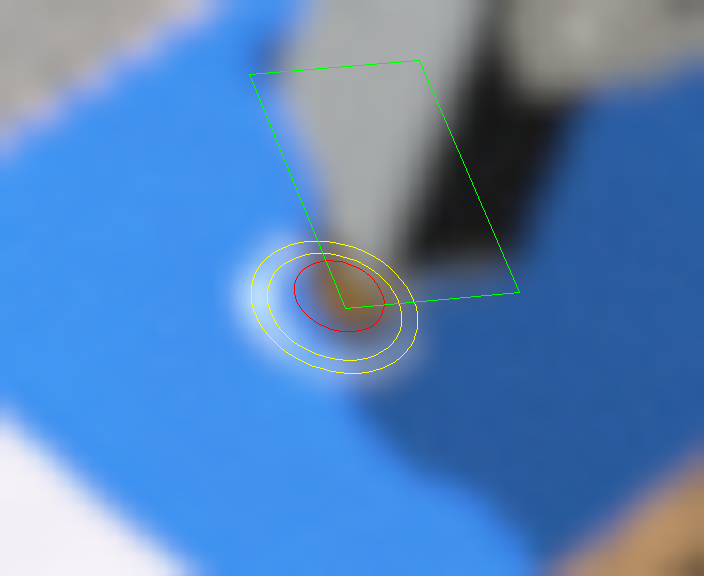

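View pics/c3_raw.png

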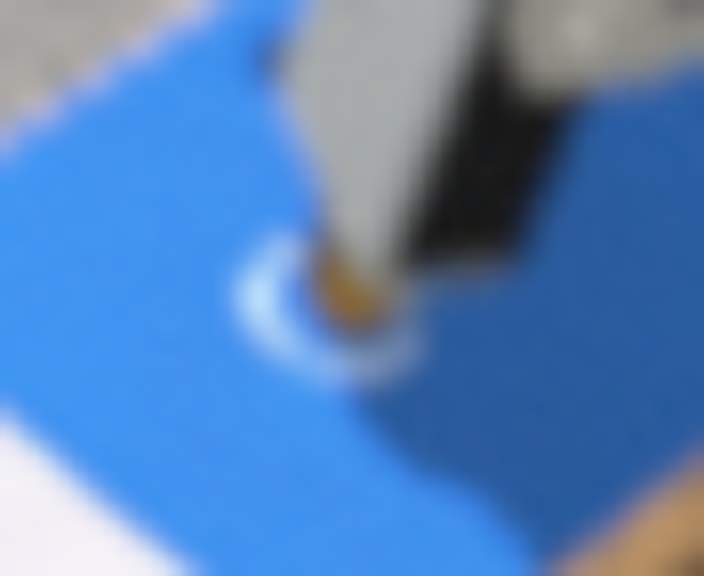

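The ring's centre matches the model, with its image centre at crop (332,312). The nose sits about 2 mm off along tool -x, so I'll shift +0.15 cm and then press in slow steps.

```bash
python3 -m pendant '[[[0.15,0,0,0,0,0,0],[0,0.1,0,0,0,0,0],[0,0.1,0,0,0,0,0],[0,0.1,0,0,0,0,0],[0,0.1,0,0,0,0,0],[0,0,0,0,0,0,0],[0,0,0,0,0,0,0]]]'; python3 mz.py c4
```

```text
clock: 15.4
tool_pos: [0.4543, 0.1342, 0.1437]
orientation: [-107.4, -10.0, 58.1]
force: [-2.0, 0.9, -0.5]
opening: 0.046
Fn -0.06 J [  50.37   -5.13  -56.83   33.02  -30.17 -111.4 ] clock 15.8
local [ 0.9  1.  -1.8]
```

View pics/c4_raw.png

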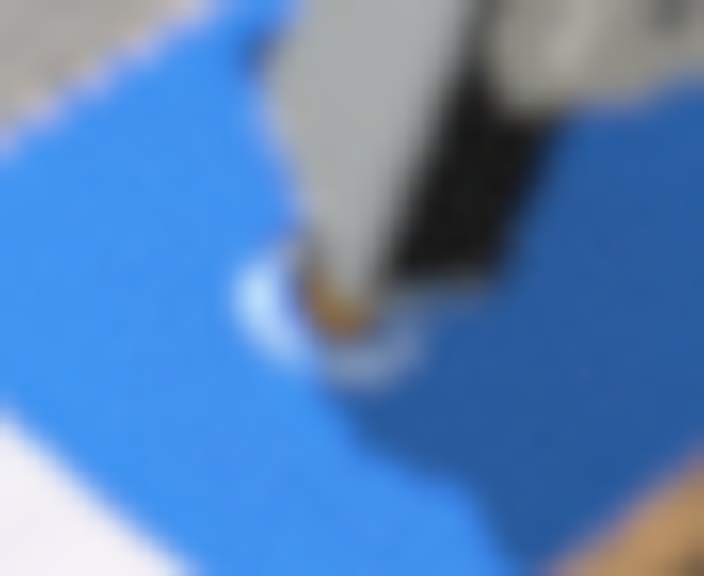

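The nose is in contact (+2.3 N) and centred on the ring, nose about (338,308) against ring (332,312) in the crop, under 1 mm off. Pressing 3 mm more.

```bash
python3 -m pendant '[[[0,0.1,0,0,0,0,0],[0,0.1,0,0,0,0,0],[0,0.1,0,0,0,0,0],[0,0,0,0,0,0,0],[0,0,0,0,0,0,0],[0,0,0,0,0,0,0],[0,0,0,0,0,0,0],[0,0,0,0,0,0,0]]]'; python3 mz.py c5; python3 fn.py; python3 look.py c6 "(100,100,280,280)" "(90,90,400,230)"
```

```text
clock: 16.47
tool_pos: [0.4553, 0.1341, 0.1409]
orientation: [-107.4, -10.0, 58.1]
force: [-1.7, 1.1, 1.5]
opening: 0.0454
Fn 1.18 J [  50.03   -4.78  -57.12   33.6   -29.52 -111.76] clock 16.8667
local [ 0.9  1.  -4.9]
Fn [1.77 1.46 1.79 1.89] 1.73 tip local mm [ 0.9 -6.2 -4.9] tilt 0.02 t 17.0667
```

View pics/c5_raw.png

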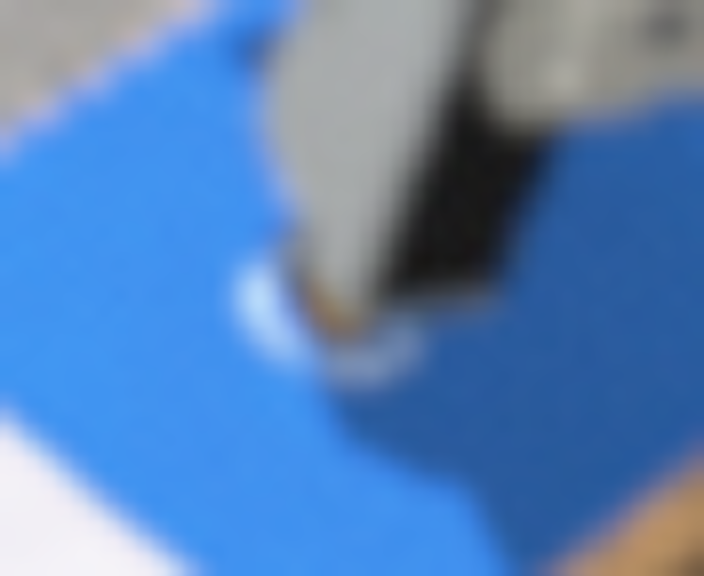

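View pics/c6.png

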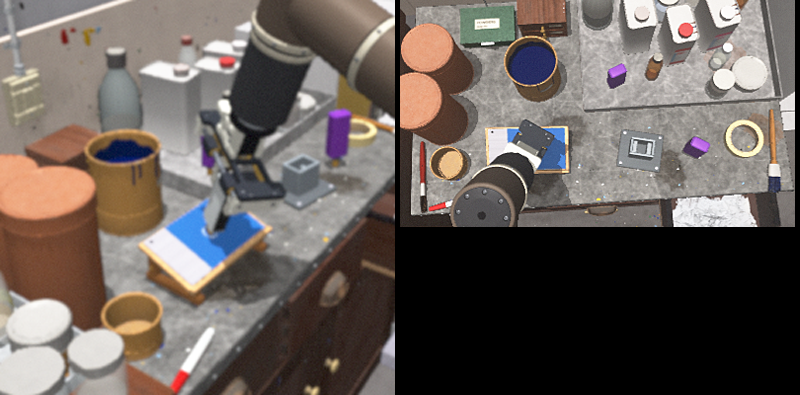

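The gauge is pressed about 5 mm in (force up about 4 N), square to within the reading and steady. The nose shows on the ring, and the other things look undisturbed. Handing in.

```bash
python3 -c "
from plant import ctrl
print(ctrl.close_job(), ctrl.get_obs()['clock'])"
```

```text
the job is handed in; nothing more can be done
the job is handed in; nothing more can be done
```

The job is handed in at about 17 s of the 40 s allowed. The arm is still holding the gauge pressed on the ring. The hand-in reports no verdict, so what follows is from my own checks.

**What I did**
- I lifted the white gauge from its stand and left both purple look-alikes alone.
- I zeroed it on the bare strip for well over a second. The force rise was about 4.5 N, which puts the nose roughly 5–6 mm in.
- I lifted it about 24 mm clear, moved over the ring, and pressed again.

**Last checks before hand-in**
- **Tilt:** the tool was within 0.1° of square, measured against the 20° slope given in the text. My unconstrained image fit gave a slope of 18.6°, well inside the 8° allowed.
- **Pressure:** the force rise was about 3.6–4.1 N, and the tool stood about 5 mm below the predicted contact height. Both agree with the nose about half-way in.
- **Position:** the averaged pictures put the nose tip within about 1 mm of the ring's middle. Tool readings alone say 1.3 mm off, because I moved 1.5 mm on purpose to correct for the gauge sitting about 2 mm off-centre in the pads.
- **Other things:** in the last pictures the tins, marker and tape look where they were. I compared these by eye and did not measure them.

**What did not go to plan**
- Joint 6 was close to its limit on the way to the panel, so I turned the gauge 60° about its own axis. Its screen therefore no longer faces down the slope.
- Joint 3 ended at -57.1°, with its limit at -58.3°.
- The force readings scatter by about 0.5 N, so the nose depths are good to about 1 mm.

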